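Lock out the gas line and pull the filter plate for inspection

TASK

Before the filter is opened the gas line must be locked out: take the red pin from the rack and stand it fully home in the bore of the steel shut-off block. Then lift the blue flap of the filter housing by its bar until it stands open and stays so, draw the filter plate out by its yellow tab, and present it: hold it upright and still over the middle of the white light panel, about 15 cm above it. Finish while still holding it there, with the pin in its bore and the flap open, and leave the other things on the bench (the blue pin too) where they are.

Things in the scene. Friction and masses are not known exactly. Their poses are not given: they have to be found in the camera images.
- redpin_center (a point): Red lock-out pin, 76 mm tall, about 50 g, upright in one of the rack's two holes (which one varies). This point is half-way up on its axis, 38 mm above the foot; z runs up the pin. Red square grip, 20 x 20 mm (x, y), from 6 mm below to 38 mm above this point; its faces lie within 0.15 rad of the rack's.
- redpin_foot (a point): Centre of the red pin's foot (lower end), z up the pin. Steel shank from here: 12 mm in diameter, 32 mm long, foot chamfered to 8 mm; the flat underside of the grip then forms a shoulder that rests on the rack's (or block's) top.
- bluepin_center (a point): The same point of the blue pin: a pin just like the red one, in the other hole 60 mm away along the rack. Not to be moved.
- rack: Grey plastic rack fixed to the bench, 50 x 110 x 45 mm (x, y, z), origin at the middle of its underside; two blind holes 15 mm wide, 34 mm deep, at y = -30 and +30 mm. It may stand on the robot's left or right.
- bore (a point): Mouth centre of the lock bore in the top of the steel shut-off block, z up. The bore is 15 mm wide, 34 mm deep, blind; fully home, the red pin's shoulder lies on the block's top and its foot is 32 mm below this point. The block is fixed, 60 x 60 x 45 mm, this point in the middle of its top, with brass and steel pipe stubs 30 mm out of its +y and -y sides. It stands on the side the rack does not.
- housing: Aluminium filter housing fixed to the bench, a box 120 x 120 x 100 mm with 6 mm walls, open on top under the flap; origin in the middle of its underside, x towards its hinge side (away from the robot when yaw is 0), z up. Pipe stubs stand out 34 mm from its +y and -y sides near x = -20 mm. Inside is a black insert whose top is 50 mm above the origin, with a slot 64 mm long (x) and 11 mm wide (y) in which the filter plate stands, bottom 6 mm above the origin.
- flap (a joint): Angle of the blue flap about its hinge: 0 closed, positive open (front edge up and over away from the robot), stop at 1.8. A stiff friction hinge (about 0.14 N m): it stays at any angle it is left at. It may start a little ajar.
- flap_hinge (a point): Middle of the flap's hinge line, at the top of the housing's +x wall; the hinge line runs along this frame's y, x points out of the back of the housing. The flap is 120 mm square, 6 mm thick, from this line towards -x when closed.
- flap_bar (a point): Middle of the flap's lifting bar: a round steel bar 10 mm in diameter, 90 mm long along the housing's y, on a post at each end (76 mm free between the posts), near the flap's front edge. The frame turns with the flap (z out of its outer face). The bar's axis is 105 mm from the hinge line along the flap and 40 mm above it, 34 mm clear above the flap's outer face (axis to face). Being round it turns between the fingers, so that a hand pointing down can carry it round the arc.
- filter_center (a point): Filter plate, hidden under the flap at the start: 86 mm tall in all. This point is half-way up (43 mm above its lower edge); z runs up the plate to the tab, x along its width, y through its thickness (same directions as the housing's at the start). Lower part: steel plate 60 x 8 x 50 mm (x, y, z) with a copper-coloured disc; 120 g or so.
- filter_tab (a point): Middle of the filter plate's yellow pull tab, 25 mm above filter_center: 30 x 10 x 36 mm (x, y, z), to be gripped across its 10 mm (along y). Its top is 8 mm below the housing's rim at the start.
- panel_middle (a point): Middle of the white upper face of the light panel, fixed flat on the bench: 120 x 120 mm, 8.5 mm high, black frame. On the left or right beyond the housing; the other side has an orange meter, 130 x 75 x 38 mm, fixed.
- wrench: Bystander, not to be moved: steel wrench, flat on the bench near the robot. Origin at its underside.
- union: Bystander, not to be moved: brass union, 28 mm wide, 34 mm tall, at the left. Origin at its underside.
- controller: Bystander, not to be moved: white and steel flow controller, 75 x 32 x 125 mm tall, brass stubs on both ends, far left. Origin at its underside.
- bottle: Bystander, not to be moved: small bottle, 50 mm wide, 130 mm tall, behind the housing. Origin at its underside.
- driver: Bystander, not to be moved: screwdriver lying at the right. Origin at its underside.
- sealjar: Bystander, not to be moved: jar with a green cap, 60 mm wide and tall, far right. Origin at its underside.

How it is judged:
On the way, in this order (a step that is already met when the one before it is completed fails the run):
1. the red pin stands upright, fully home in the shut-off block's bore (horizontal distance between redpin_foot and bore below 0.005 m and z of redpin_foot in the frame of bore below -0.027 m and angle between redpin_center's own z axis and vertical below 0.12 rad), for 0.2 s.
2. the flap is lifted open, past 1.2 rad (value of joint flap above 1.2 rad), for 0.2 s.
3. the filter plate is drawn up, clear of the housing (z of filter_center in the frame of housing above 0.155 m), for 0.1 s.
At the end, for the whole second after the job is handed in: Plate gripped (over 1 N), upright to 0.26 rad, under 0.03 m/s, its centre within 45 mm of the panel's middle from above and 100 to 240 mm over it; red pin upright (0.12 rad) in the bore, foot within 5 mm of its axis and 27 mm deep or more; flap past 1.1 rad (all of step 1 and value of joint flap above 1.1 rad and horizontal distance between filter_center and panel_middle below 0.045 m and z of filter_center in the frame of panel_middle between 0.1 and 0.24 m and angle between filter_center's own z axis and vertical below 0.26 rad and linear speed of filter below 0.03 m/s and contact force between filter and the fingers above 1 N); the arm keeps its last pose, push and grip.
It fails at once if the blue pin is moved by more than 20 mm (distance of bluepin_center from where it was at the start of the episode above 0.02 m).
It fails at once if another loose thing on the bench is moved by more than 30 mm (distance of any of wrench, union, controller, bottle, driver, sealjar from where it was at the start of the episode above 0.03 m).
It also fails if it takes over 72 s, if anything falls off the work surface, if the arm or the gripper's body presses on something with over 40 N, if the wrist force passes 120 N, or if a joint passes its speed limit or range.

ROBOT

A 6-joint arm with a two-finger parallel gripper is mounted at the origin on the work surface. World frame = base frame: x ahead of the robot, y to its left, z up, the work surface at z = 0. Lengths are in m, angles in rad, forces in N, time in s.
With the tool pointing down it reaches from about 0.4 to 0.825 m from the base axis. Payload 7 kg.
Tool frame: the origin (TCP) lies midway between the tips of the shut fingers; the grasp point (between the pads) lies 19 mm behind it; z points along the fingers, x is the direction in which the jaws open and shut, and the axes are right-handed (so a half turn about z gives the same grasp; the last joint's range is limited). The gripper opens to 88 mm and grips with 3 to 60 N. Pads are 19 mm wide; open, the fingers measure 130 mm over their backs; the gripper's body (78 mm by 193 mm) begins 47 mm behind the grasp point.
Start: joints at [1.457, 0.359, 0.012, 0, -1.224, -0.288], TCP at [0.264, 0.621, 0.227] pointing down, gripper open.
Joint ranges: [-3.07, 3.07], [-1.43, 2.12], [-1.02, 1.25], [-3.03, 1.67], [-3.05, -0], [-3.03, 3.03]. Speed limits (rad/s): [2.39, 2.39, 3.01, 3.14, 3.14, 3.14].

INTERFACE

Orientations are given as [roll, pitch, yaw] about the fixed x, y, z axes, in that order (R = Rz(yaw) Ry(pitch) Rx(roll)).
In Python, from station import arm, grab_frame, camera_params gives the robot as it stands.
- The arm moves only by the shell command python3 -m handwheel 'ROWS' [FORCE]. ROWS is JSON, a list that holds one entry, the list of rows, each a list of 5 numbers: the finger opening in m, from 0 to 0.0876, then the shift along the tool's x, y, z in m, then the turn about the tool's z in degrees. A call has 1 to 20 rows; each row is the pose to reach, as a shift and turn from the pose measured when the call began, along the tool's axes at that moment; what a row does not reach only later rows make up. A row lasts 1/12 s, in which the tool goes at most 41.7 mm and 7.16 degrees, less where a joint would pass 70% of its speed; a pose out of reach is approached as far as the arm can. A call with a gripper value outside its range is refused whole. The fingers move at their own pace and stop on an object; FORCE is the grip in N (left out, the last holds). Time passes only in rows, so rows that repeat a pose let the fingers close. It gives the time, the measured TCP pose, the force and the opening at its end, in the units of the state.
- arm.get_state(): the state, without advancing time (a new reading comes with each control period).
- grab_frame(name): name is "scene" or "top" or "wrist"; returns the picture (400x640x3 uint8, blue, green, red); there is no depth.
- camera_params(name): a dict with "intrinsics" (3x3 intrinsics, pixels), "k1" (the pictures are not rectified: a ray, as slopes to the right and down, at radius r is drawn at 1 + k1 r^2 times it, then the intrinsics apply), "R" (3x3) and "t" (3): a world point X has camera coordinates R X + t; the wrist camera has in their place "tool_from_camera" (4x4, takes a point from camera to tool coordinates, whose origin is the TCP and whose axes are the tool frame's). Camera axes: x right, y down, z forward; pixel columns grow to the right and rows downward; lengths in m; the calibration is good to about 2 mm. A picture is of the moment at which its call begins: read the wrist's pose just before it. camera_params takes no time and is no camera call.
- arm.job_done(): hands the job in, once; it reports no verdict.
The state is a dict: "t": time; "q": joint angles; "qd": joint speeds; "joint_efforts": joint torques, N m; "eef_pos": TCP position; "ee_rot": TCP orientation; "force": force on the tool from outside, world axes, zero at the start; "moment": the same for the moment, N m; "width": finger opening in m.
Only numpy, scipy, OpenCV 4.12 (cv2) and the standard library are available. Lean on these libraries where they do the work, as an engineer would, in place of code of your own. Each camera call takes 0.05 s, during which the arm holds its last target.

## Working session

There is one attempt and no reset: what is moved stays moved. The work goes in short steps, Python scripts to look and compute and a shell command to move; the robot and the scene stay as the last step left them, time stands still between calls to the robot, and variables do not carry over. Pictures are saved under pics/ and viewed, and the job is handed in when it is done.

```bash
ls; mkdir -p pics
python3 - <<'E'
from station import arm, grab_frame, camera_params
import cv2
s=arm.get_state(); print({k:s[k] for k in('t','eef_pos','ee_rot','force','width')})
for n in("scene","top","wrist"):
    cv2.imwrite(f"pics/{n}0.png",grab_frame(n)); print(n,camera_params(n))
E
```

```text
pics
{'t': 0.0, 'eef_pos': array([0.26381192, 0.62079361, 0.22562629]), 'ee_rot': array([-3.14145739e+00, -1.62676067e-03, -1.97272301e+00]), 'force': array([ 0.0335848 , -0.06371349, -0.07532698]), 'width': 0.08803298381387646}
scene {'intrinsics': array([[403.02277752,   0.        , 325.03629712],
       [  0.        , 403.02277752, 197.76927129],
       [  0.        ,   0.        ,   1.        ]]), 'k1': 0.03038381710535251, 'R': array([[ 0.8263484 ,  0.56294198,  0.01564139],
       [ 0.37092519, -0.52316614, -0.7672755 ],
       [-0.42374854,  0.63983866, -0.64112687]]), 't': array([-0.49079362, -0.14289131,  1.69097423])}
top {'intrinsics': array([[424.2003052 ,   0.        , 321.77228105],
       [  0.        , 424.2003052 , 201.74654908],
       [  0.        ,   0.        ,   1.        ]]), 'k1': -0.0565010458442656, 'R': array([[-0.02321103, -0.9994026 , -0.02560635],
       [-0.99785776,  0.024727  , -0.06056785],
       [ 0.06116484,  0.02414565, -0.99783558]]), 't': array([0.02439624, 0.5787864 , 1.33385598])}
wrist {'intrinsics': array([[314.83397111,   0.        , 319.25071418],
       [  0.        , 314.83397111, 199.6616333 ],
       [  0.        ,   0.        ,   1.        ]]), 'k1': -0.06282385077332214, 'tool_from_camera': array([[ 9.99998123e-01, -1.25098160e-03, -1.47956294e-03,
        -5.29705059e-06],
       [ 1.62644700e-03,  9.56984027e-01,  2.90136048e-01,
        -7.93003311e-02],
       [ 1.05296325e-03, -2.90137910e-01,  9.56984266e-01,
        -1.57121027e-01],
       [ 0.00000000e+00,  0.00000000e+00,  0.00000000e+00,
         1.00000000e+00]])}
```

View pics/scene0.png

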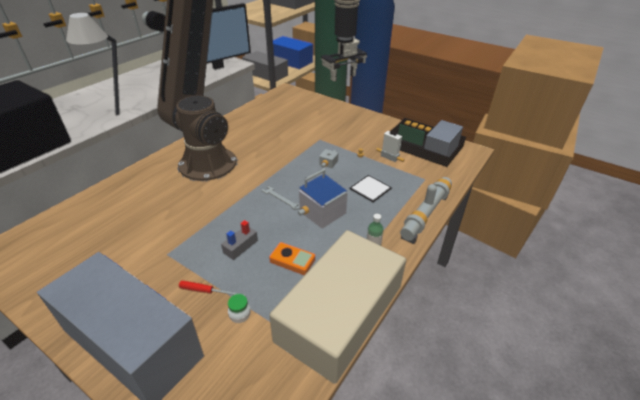

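View pics/top0.png

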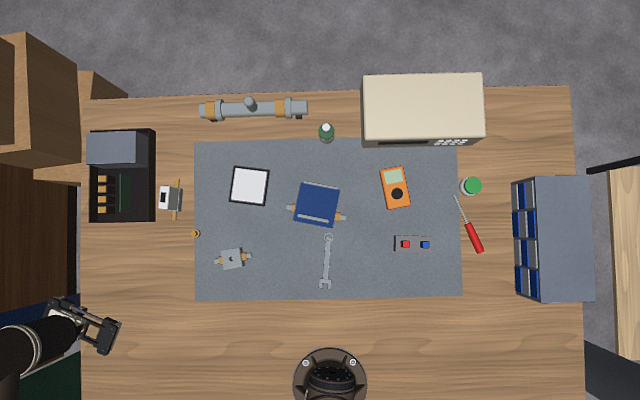

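View pics/wrist0.png

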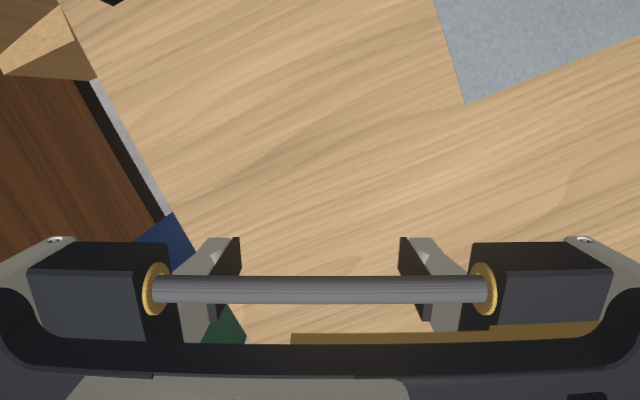

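The rack is on the right with red at top-view (405,244) and blue at (425,244). The block is at (231,258), the panel at (249,185) and the housing at (317,205).

```bash
cat > h.py <<'E'
from station import arm, grab_frame, camera_params
import cv2, numpy as np
from scipy.spatial.transform import Rotation as Ro
def Rtool(s): return Ro.from_euler('xyz',s['ee_rot']).as_matrix()
def cam(n,s=None):
    p=camera_params(n);K=p['intrinsics'];k=p['k1']
    if n=='wrist':
        T=p['tool_from_camera'];Rt=Rtool(s)
        Rcw=Rt@T[:3,:3]; c=Rt@T[:3,3]+s['eef_pos']
    else:
        Rcw=p['R'].T; c=-Rcw@p['t']
    return K,k,Rcw,c
def ray(C,uv):
    K,k,Rcw,c=C
    x=(uv[0]-K[0,2])/K[0,0];y=(uv[1]-K[1,2])/K[1,1]
    a,b=x,y
    for _ in range(30):
        f=1+k*(a*a+b*b);a,b=x/f,y/f
    d=Rcw@np.array([a,b,1.]);return c,d/np.linalg.norm(d)
def plane(C,uv,z):
    c,d=ray(C,uv);return c+d*(z-c[2])/d[2]
def proj(C,X):
    K,k,Rcw,c=C
    p=Rcw.T@(np.asarray(X,float)-c);a,b=p[:2]/p[2];f=1+k*(a*a+b*b)
    return np.array([K[0,0]*a*f+K[0,2],K[1,1]*b*f+K[1,2]])
def tri(*cr):
    A=np.zeros((3,3));B=np.zeros(3)
    for C,uv in cr:
        c,d=ray(C,uv);M=np.eye(3)-np.outer(d,d);A+=M;B+=M@c
    X=np.linalg.solve(A,B)
    return X,[float(np.linalg.norm(proj(C,X)-uv)) for C,uv in cr]
def blobs(im,lo,hi,amin=8,box=None):
    h=cv2.cvtColor(im,cv2.COLOR_BGR2HSV);m=cv2.inRange(h,lo,hi)
    if box:
        q=np.zeros_like(m);x0,y0,x1,y1=box;q[y0:y1,x0:x1]=m[y0:y1,x0:x1];m=q
    cs,_=cv2.findContours(m,cv2.RETR_EXTERNAL,cv2.CHAIN_APPROX_NONE)
    return m,sorted([c for c in cs if cv2.contourArea(c)>=amin],key=cv2.contourArea,reverse=True)
def snap(n,name,box=None,s=1):
    st=arm.get_state();im=grab_frame(n);cv2.imwrite(f'pics/{name}_raw.png',im)
    if box: x0,y0,x1,y1=box;v=im[y0:y1,x0:x1]
    else: v=im
    cv2.imwrite(f'pics/{name}.png',cv2.resize(v,None,fx=s,fy=s,interpolation=cv2.INTER_CUBIC));return st,im
def totool(s,X): return Rtool(s).T@(np.asarray(X)-s['eef_pos'])
E
python3 - <<'E'
from h import *
t=cv2.imread('pics/top0.png');s=cv2.imread('pics/scene0.png')
T=cam('top');S=cam('scene')
print(np.round(T[3],3),np.round(S[3],3))
for nm,uv,z in [('red',(405,244),.083),('blue',(425,244),.083),('bore',(231,258),.045),('panel',(249.5,185.5),.0085),('flap',(317,205),.1)]: print(nm,np.round(plane(T,uv,z),3))
a=cv2.resize(t[165:275,205:345],None,fx=5.5,fy=5.5,interpolation=cv2.INTER_CUBIC);cv2.imwrite('pics/ta.png',a)
b=cv2.resize(t[225:265,380:440],None,fx=8,fy=8,interpolation=cv2.INTER_CUBIC);cv2.imwrite('pics/tb.png',b)
c=cv2.resize(s[140:260,210:400],None,fx=4,fy=4,interpolation=cv2.INTER_CUBIC);cv2.imwrite('pics/sc.png',c)
E
```

```text
[ 0.497 -0.022  1.367] [ 1.175 -0.88   0.982]
red [ 0.442 -0.238  0.083]
blue [ 0.44  -0.299  0.083]
bore [0.408 0.298 0.045]
panel [0.638 0.243 0.008]
flap [0.565 0.023 0.1  ]
```

View pics/ta.png

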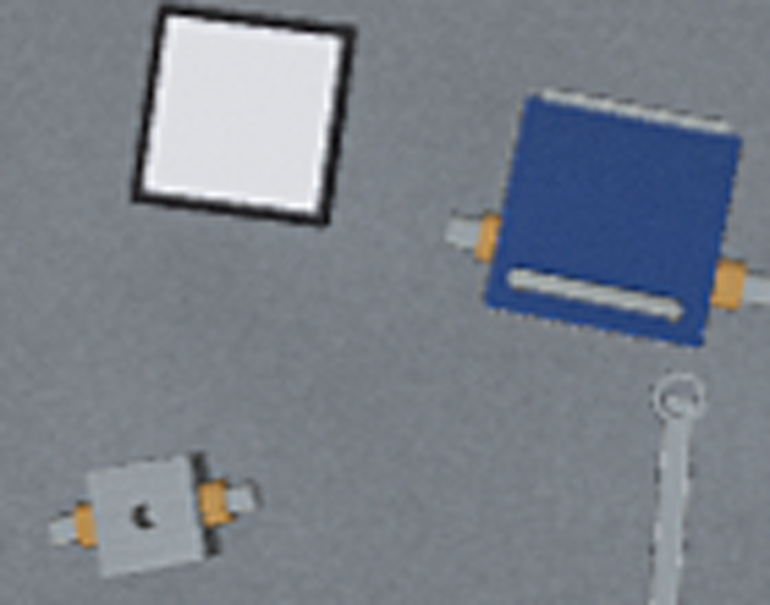

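View pics/tb.png

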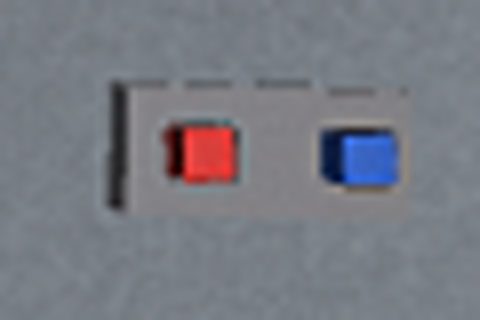

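View pics/sc.png

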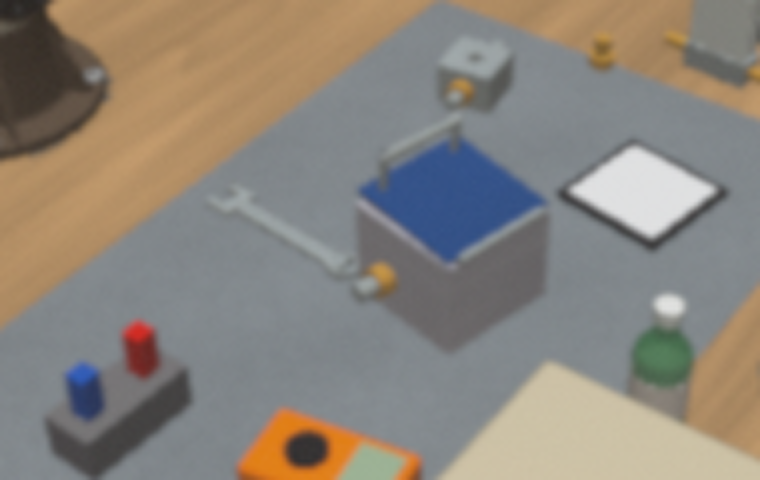

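Run:
```python
from h import *
t=cv2.imread('pics/top0.png');T=cam('top')
h=cv2.cvtColor(t,cv2.COLOR_BGR2HSV)
def rect(c,z,nm):
    r=cv2.minAreaRect(c);P=np.array([plane(T,p,z)[:2] for p in cv2.boxPoints(r)])
    e=P-np.roll(P,1,0);L=np.linalg.norm(e,axis=1);a=np.degrees(np.arctan2(e[:,1],e[:,0]))
    print(nm,np.round(P.mean(0),4),'L',np.round(L[:2],3),'ang',np.round(a[:2],1))
    return P
for nm,lo,hi,z,b in [('red',(0,120,180),(12,255,255),.089,(390,230,440,260)),('blue',(105,100,170),(130,255,255),.089,(390,230,440,260)),
 ('panel',(0,0,200),(180,40,255),.0085,(215,150,280,215)),('flap',(105,120,60),(125,255,255),.1,(270,165,350,240)),('rack',(0,0,100),(12,40,150),.045,(385,225,440,262)),('bar',(0,0,140),(180,60,255),.13,(295,205,335,228))]:
    m,c=blobs(t,lo,hi,8,b)
    for k in c[:2]: rect(k,z,nm+str(cv2.contourArea(k)))
# block corners read from 5.5x crop
f=lambda x,y:(205+x/5.5-.4,165+y/5.5-.4)
P=[f(85,471),f(191,456),f(206,561),f(102,578)]
W=np.array([plane(T,p,.045)[:2] for p in P]);print('block',W.mean(0),np.linalg.norm(W-np.roll(W,1,0),axis=1)); e=W[1]-W[0];print(np.degrees(np.arctan2(e[1],e[0])))
print('bore dark',plane(T,f(143,517),.045), [h[y,226:238,2].tolist() for y in range(254,263)])
```

```text
red25.5 [ 0.442  -0.2389] L [0.018 0.015] ang [ -1.9 -91.4]
blue26.0 [ 0.4389 -0.3002] L [0.015 0.018] ang [ -2.  -91.4]
panel910.0 [0.6393 0.2464] L [0.1   0.103] ang [80.5 -8.7]
flap1444.0 [0.5648 0.0264] L [0.12  0.115] ang [ 77.7 -12.1]
bar49.0 [0.5258 0.0348] L [0.09  0.007] ang [ 77.4 -12.5]
block [0.40689615 0.29727804] [0.06144206 0.06153129 0.06002414 0.06041098]
-83.15499949316364
bore dark [0.40662249 0.29895333 0.045     ] [[161, 162, 160, 163, 161, 162, 162, 160, 161, 162, 163, 164], [160, 160, 163, 163, 166, 166, 166, 164, 165, 165, 166, 166], [162, 161, 167, 169, 146, 134, 165, 161, 164, 162, 160, 161], [161, 162, 155, 111, 52, 99, 154, 162, 164, 161, 160, 163], [155, 160, 148, 87, 53, 120, 177, 166, 161, 161, 162, 162], [160, 165, 148, 87, 53, 85, 145, 172, 163, 163, 164, 163], [162, 163, 164, 132, 59, 45, 86, 145, 165, 166, 166, 162], [163, 164, 167, 166, 152, 139, 161, 164, 163, 158, 162, 162], [162, 163, 161, 163, 165, 163, 164, 164, 162, 164, 164, 167]]
```

Red pin top is at about (0.441,-0.2385,0.089) and the rack yaw is about -2.5°. The measured sizes (60 mm pin spacing, 60 mm block, 120 mm flap) agree with those given. I'll go above the pin by way of the front.

```bash
cat > go.py <<'E'
import sys
from h import *
# usage: go.py x y z yawdeg
s=arm.get_state();x,y,z,yaw=map(float,sys.argv[1:5])
d=totool(s,[x,y,z]);cy=np.degrees(s['ee_rot'][2])
tw=(-(yaw-cy)+180)%360-180
print('t',s['t'],'pos',np.round(s['eef_pos'],4),'rot',np.round(np.degrees(s['ee_rot']),2),'F',np.round(s['force'],1),'w',round(s['width'],4))
print('shift mm',np.round(d*1000,1),'turn',round(tw,1))
E
python3 go.py 0.5 0.12 0.23 -147; python3 go.py .441 -.2385 .19 178
```

```text
t 0.15 pos [0.2638 0.6209 0.2258] rot [-1.7999e+02 -7.0000e-02 -1.1302e+02] F [ 1.  -0.1  0.2] w 0.0876
shift mm [ 368.6 -413.2   -3.6] turn 34.0
t 0.15 pos [0.2638 0.6209 0.2258] rot [-1.7999e+02 -7.0000e-02 -1.1302e+02] F [ 1.  -0.1  0.2] w 0.0876
shift mm [ 721.6 -499.2   36.8] turn 69.0
```

```bash
python3 -m handwheel '[[[0.0876,0.369,-0.413,-0.004,34],[0.0876,0.369,-0.413,-0.004,34],[0.0876,0.369,-0.413,-0.004,34],[0.0876,0.369,-0.413,-0.004,34],[0.0876,0.369,-0.413,-0.004,34],[0.0876,0.369,-0.413,-0.004,34],[0.0876,0.369,-0.413,-0.004,34],[0.0876,0.369,-0.413,-0.004,34],[0.0876,0.369,-0.413,-0.004,34],[0.0876,0.369,-0.413,-0.004,34],[0.0876,0.722,-0.499,0.03,69],[0.0876,0.722,-0.499,0.03,69],[0.0876,0.722,-0.499,0.03,69],[0.0876,0.722,-0.499,0.03,69],[0.0876,0.722,-0.499,0.03,69],[0.0876,0.722,-0.499,0.03,69]]]'; python3 go.py .441 -.2385 .19 178
```

```text
t: 1.48
eef_pos: [0.4402, -0.0072, 0.2127]
ee_rot: [-3.141, 0.0, 3.099]
force: [1.0, -0.2, -0.1]
width: 0.0873
t 1.4833 pos [ 0.4402 -0.0072  0.2127] rot [-1.7995e+02  1.0000e-02  1.7758e+02] F [ 1.  -0.2 -0.1] w 0.0873
shift mm [ -10.5 -231.    22.9] turn -0.4
```

```bash
python3 -m handwheel '[[[0.0876,-0.0105,-0.231,0.023,0],[0.0876,-0.0105,-0.231,0.023,0],[0.0876,-0.0105,-0.231,0.023,0],[0.0876,-0.0105,-0.231,0.023,0],[0.0876,-0.0105,-0.231,0.023,0],[0.0876,-0.0105,-0.231,0.023,0],[0.0876,-0.0105,-0.231,0.023,0],[0.0876,-0.0105,-0.231,0.023,0]]]'; python3 go.py .441 -.2385 .19 178
python3 - <<'E'
from h import *
snap('wrist','w1');
E
```

```text
t: 2.15
eef_pos: [0.4402, -0.2397, 0.1891]
ee_rot: [-3.141, -0.001, 3.096]
force: [0.1, -0.2, 0.5]
width: 0.0878
t 2.15 pos [ 0.4402 -0.2397  0.1891] rot [-1.7997e+02 -8.0000e-02  1.7739e+02] F [ 0.1 -0.2  0.5] w 0.0878
shift mm [-0.7  1.3 -0.9] turn -0.6
```

View pics/w1.png

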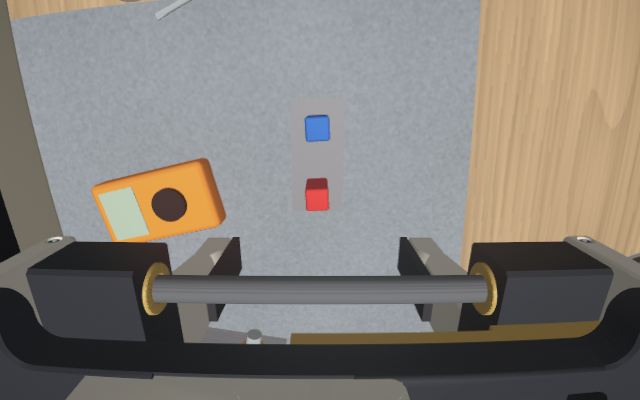

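The wrist view shows red's bright top at about (317,200) with blue at (317,128), both upright in the rack.

```bash
python3 - <<'E'
from h import *
im=cv2.imread('pics/w1_raw.png');s=arm.get_state();C=cam('wrist',s)
for nm,lo,hi in [('red',(0,120,190),(12,255,255)),('blue',(100,100,190),(130,255,255))]:
    m,c=blobs(im,lo,hi,50,(290,100,345,225))
    for k in c[:1]:
        r=cv2.minAreaRect(k);P=np.array([plane(C,p,.089) for p in cv2.boxPoints(r)]);print(nm,r,np.round(P.mean(0),4),np.linalg.norm(P-np.roll(P,1,0),axis=1)[:2])
E
python3 go.py .441 -.2385 .092 178
```

```text
red ((316.7842712402344, 199.4796905517578), (20.875385284423828, 21.730350494384766), 85.91438293457031) [ 0.4433 -0.2395  0.089 ] [0.01866659 0.01840493]
blue ((317.07940673828125, 128.5323486328125), (22.702165603637695, 22.77886199951172), 85.60128784179688) [ 0.4402 -0.299   0.089 ] [0.01795101 0.0181183 ]
t 2.2 pos [ 0.4405 -0.2388  0.1894] rot [-1.7997e+02 -4.0000e-02  1.7747e+02] F [-0.2 -0.2  0.7] w 0.0878
shift mm [-0.6  0.4 97.4] turn -0.5
```

```bash
python3 go.py .4425 -.239 .053 178; python3 -m handwheel '[[[0.0876,-0.002,0,0.06,0],[0.0876,-0.002,0,0.1,0],[0.0876,-0.002,0,0.12,0],[0.0876,-0.002,0,0.136,0],[0.0876,-0.002,0,0.136,0],[0.0876,-0.002,0,0.136,0]]]' 25;python3 go.py .4425 -.239 .053 178
```

```text
t 2.2 pos [ 0.4405 -0.2388  0.1894] rot [-1.7997e+02 -4.0000e-02  1.7747e+02] F [-0.2 -0.2  0.7] w 0.0878
shift mm [ -2.1  -0.  136.4] turn -0.5
t: 2.7
eef_pos: [0.4424, -0.238, 0.0535]
ee_rot: [-3.141, -0.002, 3.1]
force: [0.3, -0.0, 0.9]
width: 0.0879
t 2.7 pos [ 0.4424 -0.238   0.0535] rot [-1.7996e+02 -1.3000e-01  1.7759e+02] F [ 0.3 -0.   0.9] w 0.0879
shift mm [-0.1 -1.   0.5] turn -0.4
```

Close.

```bash
python3 -m handwheel '[[[0.01,0,-0.001,0,0],[0.01,0,-0.001,0,0],[0.01,0,-0.001,0,0],[0.01,0,-0.001,0,0],[0.01,0,-0.001,0,0],[0.01,0,-0.001,0,0],[0.01,0,-0.001,0,0],[0.01,0,-0.001,0,0],[0.01,0,-0.001,0,0],[0.01,0,-0.001,0,0]]]' 25;python3 go.py .4425 -.239 .053 178
python3 - <<'E'
from h import *
snap('wrist','w2',(200,120,440,340),3)
E
```

```text
t: 3.53
eef_pos: [0.4424, -0.2391, 0.0534]
ee_rot: [-3.141, -0.002, 3.1]
force: [0.0, -0.0, 0.2]
width: 0.0266
t 3.5333 pos [ 0.4424 -0.2391  0.0534] rot [-1.7996e+02 -1.4000e-01  1.7759e+02] F [ 0.  -0.   0.2] w 0.0266
shift mm [-0.1  0.1  0.4] turn -0.4
```

View pics/w2.png

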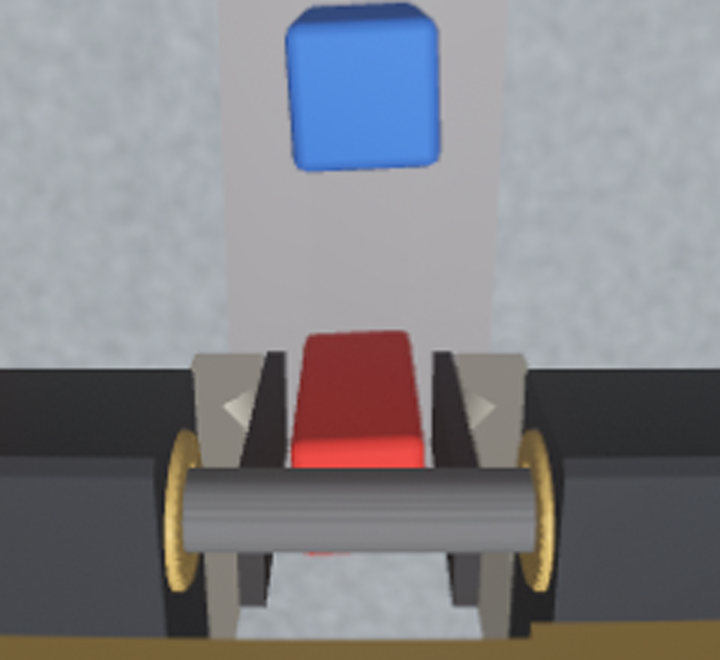

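The jaws straddle the red grip and are still closing (26.6 mm), with about 1-2° of face misalignment. I'll keep closing.

```bash
python3 -m handwheel '[[[0.01,0,0,0,-1],[0.01,0,0,0,-1],[0.01,0,0,0,-1],[0.01,0,0,0,-1],[0.01,0,0,0,-1]]]' 25; python3 -m handwheel '[[[0.01,0,0,-0.01,0],[0.01,0,0,-0.02,0],[0.01,0,0,-0.04,0],[0.01,0,0,-0.07,0],[0.01,0,0,-0.1,0],[0.01,0,0,-0.12,0],[0.01,0,0,-0.12,0]]]'
python3 - <<'E'
from h import *
snap('wrist','w3',(200,120,440,340),3)
E
python3 go.py .407 .298 .17 178
```

```text
t: 4.0
eef_pos: [0.4424, -0.2391, 0.0534]
ee_rot: [-3.141, -0.002, 3.117]
force: [0.7, -0.6, -0.2]
width: 0.0196
t: 4.58
eef_pos: [0.4454, -0.2398, 0.1794]
ee_rot: [-3.139, 0.006, 3.118]
force: [0.9, -0.2, -0.6]
width: 0.0197
t 4.6333 pos [ 0.4443 -0.2393  0.177 ] rot [-179.91    0.22  178.6 ] F [-0.  -0.6 -0.5] w 0.0201
shift mm [ 50.5 536.3   5.9] turn 0.6
```

View pics/w3.png

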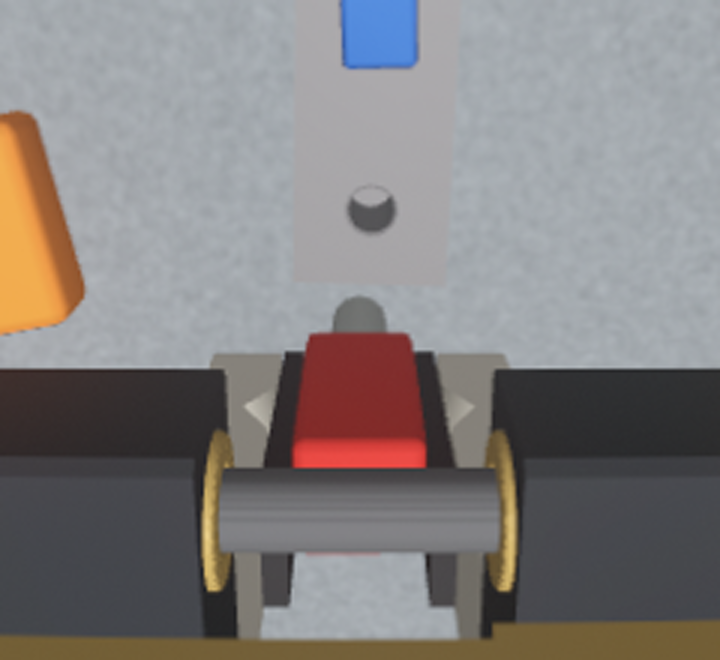

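Red pin is held, with its shank showing below the grip and the empty rack hole at full-image (323.7,189.3). I'll use that hole to check the wrist calibration, then carry the pin to above the bore.

```bash
python3 - <<'E'
from h import *
s=arm.get_state();C=cam('wrist',s);print('hole',plane(C,(323.7,189.5),.045))
print('pin top px',proj(C,s['eef_pos']+[0,0,.036]), 'foot', proj(C,s['eef_pos']+[0,0,-.04]))
E
python3 -m handwheel '[[[0.01,0.05,0.536,0.004,0],[0.01,0.05,0.536,0.004,0],[0.01,0.05,0.536,0.004,0],[0.01,0.05,0.536,0.004,0],[0.01,0.05,0.536,0.004,0],[0.01,0.05,0.536,0.004,0],[0.01,0.05,0.536,0.004,0],[0.01,0.05,0.536,0.004,0],[0.01,0.05,0.536,0.004,0],[0.01,0.05,0.536,0.004,0],[0.01,0.05,0.536,0.004,0],[0.01,0.05,0.536,0.004,0],[0.01,0.05,0.536,0.004,0],[0.01,0.05,0.536,0.004,0],[0.01,0.05,0.536,0.004,0],[0.01,0.05,0.536,0.004,0],[0.01,0.05,0.536,0.004,0],[0.01,0.05,0.536,0.004,0]]]'; python3 go.py .407 .298 .17 178;python3 - <<'E'
from h import *
snap('wrist','w4',(200,120,440,340),3)
E
python3 go.py .407 .298 .17 178
```

```text
hole [ 0.44142038 -0.24045532  0.045     ]
pin top px [320.58042559 290.2950965 ] foot [320.6561762  226.66970542]
t: 6.13
eef_pos: [0.4074, 0.2966, 0.172]
ee_rot: [-3.14, 0.004, 3.116]
force: [-0.2, -0.9, -0.2]
width: 0.0198
t 6.1333 pos [0.4074 0.2966 0.172 ] rot [-179.9     0.21  178.53] F [-0.2 -0.9 -0.2] w 0.0198
shift mm [0.5 1.4 2. ] turn 0.5
t 6.1833 pos [0.4075 0.2967 0.1721] rot [-179.92    0.22  178.53] F [-0.   0.5 -1.1] w 0.0198
shift mm [0.6 1.3 2.1] turn 0.5
```

View pics/w4.png

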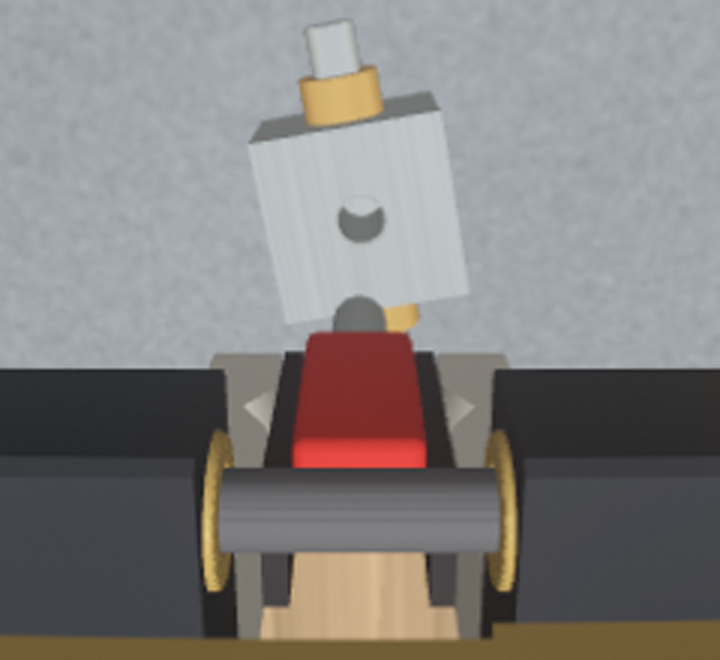

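The bore is visible at about (320.3,192.8) full-image, just ahead of the shank at x≈319.9.

Run:
```python
from h import *
im=cv2.imread('pics/w4_raw.png');im3=cv2.imread('pics/w3_raw.png')
s=arm.get_state();C=cam('wrist',s)
b=plane(C,(320.3,192.6),.045);print('bore',b)
# block corners
W=np.array([plane(C,(200+x/3-.3,120+y/3-.3),.045) for x,y in[(249,144),(441,110),(468,292),(287,324)]]);print(W.mean(0),np.linalg.norm(W-np.roll(W,1,0),axis=1))
print('shank foot est', plane(C,(319.8,223),s['eef_pos'][2]-.04)-s['eef_pos'])
```

```text
bore [0.40791098 0.29721045 0.045     ]
[0.40811431 0.29767391 0.045     ] [0.05996628 0.05935738 0.05931037 0.05923902]
shank foot est [ 0.00050457 -0.00264576 -0.04      ]
```

```bash
python3 go.py .4083 .298 .092 178; python3 -m handwheel '[[[0.01,-0.0008,0.001,0.04,0],[0.01,-0.0008,0.001,0.06,0],[0.01,-0.0008,0.001,0.08,0],[0.01,-0.0008,0.001,0.08,0],[0.01,-0.0008,0.001,0.08,0]]]';python3 - <<'E'
from h import *
snap('wrist','w5',(220,120,420,300),4)
snap('scene','s5',(300,130,360,180),10)
E
python3 go.py .4083 .298 .054 178
```

```text
t 6.1833 pos [0.4075 0.2967 0.1721] rot [-179.92    0.22  178.53] F [-0.   0.5 -1.1] w 0.0198
shift mm [-0.4  1.4 80.1] turn 0.5
t: 6.6
eef_pos: [0.4087, 0.2965, 0.0919]
ee_rot: [-3.138, 0.003, 3.115]
force: [0.1, 0.6, 0.1]
width: 0.0198
t 6.7 pos [0.4094 0.2979 0.0934] rot [-179.99    0.29  178.51] F [ 0.1  1.  -0.2] w 0.02
shift mm [ 1.3  0.1 39.4] turn 0.5
```

View pics/w5.png

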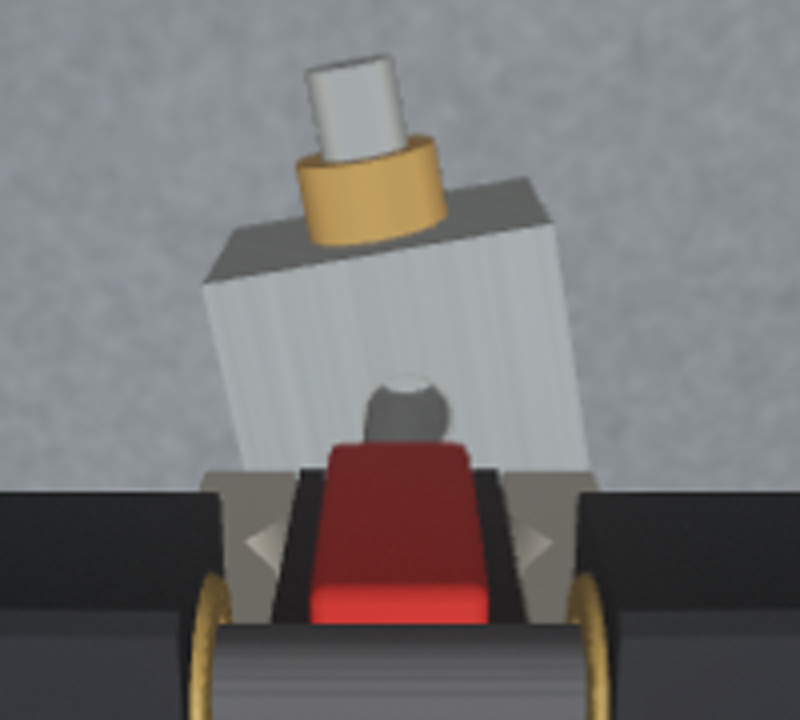

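View pics/s5.png

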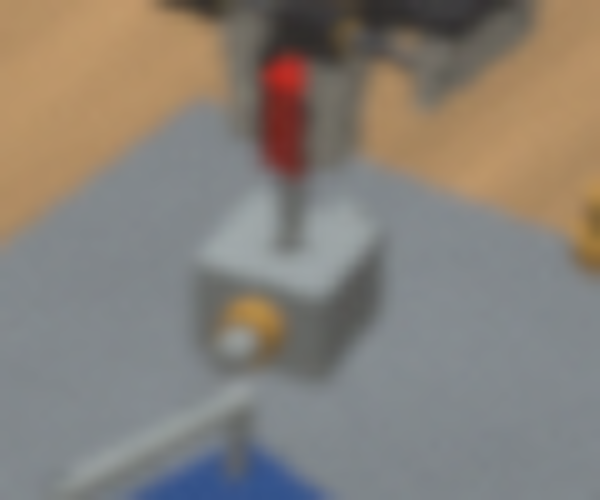

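The bore (crop x 365-449) sits about 1.4 mm to the right of the shank, which agrees with the +1.3 mm tool-x correction. I'll correct and lower gently.

```bash
python3 -m handwheel '[[[0.01,0.0014,0,0.0,0],[0.01,0.0014,0,0.004,0],[0.01,0.0014,0,0.01,0],[0.01,0.0014,0,0.015,0],[0.01,0.0014,0,0.015,0]]]'; python3 go.py .4083 .298 .054 178
```

```text
t: 7.12
eef_pos: [0.4076, 0.2974, 0.0774]
ee_rot: [-3.14, 0.004, 3.116]
force: [0.7, 0.3, -1.0]
width: 0.0199
t 7.1167 pos [0.4076 0.2974 0.0774] rot [-179.92    0.23  178.51] F [ 0.7  0.3 -1. ] w 0.0199
shift mm [-0.6  0.6 23.4] turn 0.5
```

Foot is about 8 mm inside with no contact force. Continuing.

```bash
python3 -m handwheel '[[[0.01,0,0,0.01,0],[0.01,0,0,0.016,0],[0.01,0,0,0.02,0],[0.01,0,0,0.0235,0],[0.01,0,0,0.0235,0],[0.01,0,0,0.0235,0]]]'; python3 go.py .4083 .298 .054 178
```

```text
t: 7.62
eef_pos: [0.4077, 0.2973, 0.0538]
ee_rot: [-3.14, 0.004, 3.116]
force: [0.2, -0.3, 0.3]
width: 0.0201
t 7.6167 pos [0.4077 0.2973 0.0538] rot [-179.9     0.22  178.51] F [ 0.2 -0.3  0.3] w 0.0201
shift mm [-0.6  0.7 -0.2] turn 0.5
```

Release slowly, then lift.

```bash
python3 -m handwheel '[[[0.03,0,0,0.0005,0],[0.04,0,0,0.0005,0],[0.05,0,0,0.0005,0],[0.06,0,0,0,0],[0.06,0,0,0,0],[0.06,0,0,0,0],[0.06,0,0,-0.04,0],[0.06,0,0,-0.08,0],[0.06,0,0,-0.12,0],[0.06,0,0,-0.16,0],[0.06,0,0,-0.16,0]]]'; python3 go.py .4083 .298 .054 178
python3 - <<'E'
from h import *
s,im=snap('wrist','w6',(200,120,440,340),3)
snap('scene','s6',(300,130,360,180),10)
E
```

```text
t: 8.53
eef_pos: [0.41, 0.3004, 0.2223]
ee_rot: [3.134, 0.013, 3.117]
force: [1.7, 2.0, 0.9]
width: 0.0598
t 8.5333 pos [0.41   0.3004 0.2223] rot [179.56   0.72 178.58] F [1.7 2.  0.9] w 0.0598
shift mm [  3.7  -3.8 168.2] turn 0.6
```

View pics/w6.png

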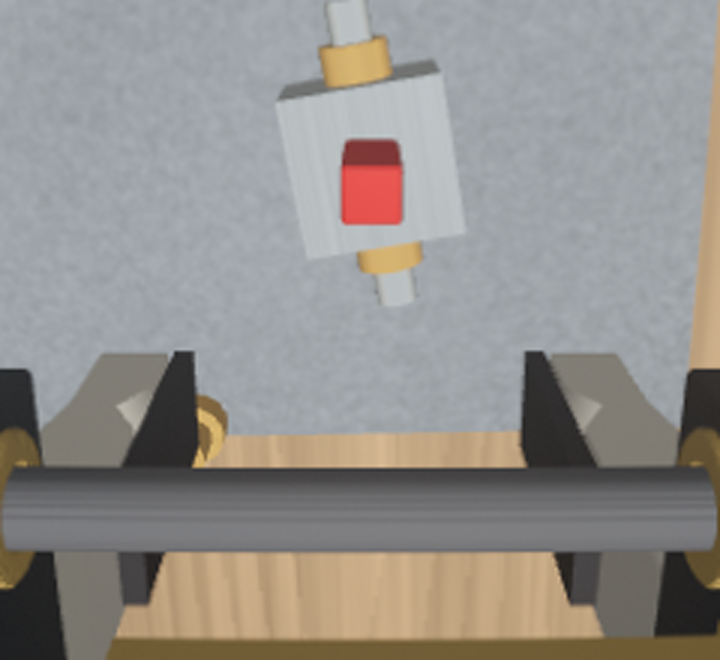

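View pics/s6.png

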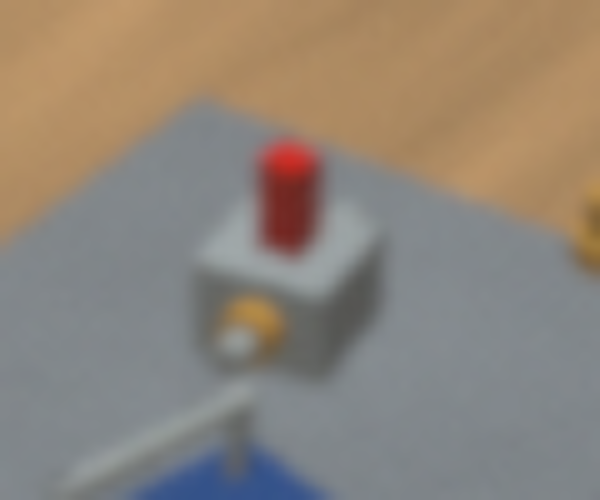

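The red pin is home: the grip's shoulder sits flush on the block and stands upright. Next is the bar, which I'll triangulate from top and scene.

Run:
```python
from h import *
T=cam('top');S=cam('scene')
f=lambda x,y:(205+(x+.5)/5.5-.5,165+(y+.5)/5.5-.5)
g=lambda x,y:(210+(x+.5)/4-.5,140+(y+.5)/4-.5)
a,ra=tri((T,f(510,278)),(S,g(462,121)));b,rb=tri((T,f(681,312)),(S,g(382,158)))
print('bar +y',a,ra,'-y',b,rb,'len',np.linalg.norm(a-b),'mid',(a+b)/2,'ang',np.degrees(np.arctan2(*(a-b)[[1,0]])))
# flap corners: back (hinge side) and front
for nm,t,s in [('front-y',(704,346),(358,196)),('front+y',(486,304),(455,138)),('back-y',(740,138),(450,262)),('back+y',(528,94),(547,205))]:
    X,r=tri((T,f(*t)),(S,g(*s)));print(nm,np.round(X,4),np.round(r,1))
```

```text
bar +y [0.53556433 0.07963205 0.14641846] [0.4957571689644137, 0.40530658411878606] -y [ 0.51505135 -0.00994832  0.15202501] [0.2740999156353849, 0.2310083485188735] len 0.09206986262743018 mid [0.52530784 0.03484186 0.14922174] ang 77.10222843842233
front-y [ 0.497  -0.0215  0.11  ] [0.2 0.2]
front+y [0.5212 0.0943 0.113 ] [0.3 0.2]
back-y [ 0.6091 -0.0438  0.1062] [0.3 0.2]
back+y [0.635  0.07   0.1044] [0.3 0.2]
```

Bar middle is about (0.5253,0.0348,0.149) with length 92 mm, so it is plausible. The housing yaw is about -12.7° and the flap is ajar by about 0.09. I'll move above it with the jaws along housing x.

```bash
python3 go.py .5253 .0348 .235 167.3; python3 go.py .47 .17 .235 173
```

```text
t 8.6333 pos [0.4075 0.2985 0.2158] rot [179.87   0.35 178.51] F [-0.2 -0.3 -0.5] w 0.0602
shift mm [-124.8 -260.4  -19. ] turn 11.2
t 8.6333 pos [0.4075 0.2985 0.2158] rot [179.87   0.35 178.51] F [-0.2 -0.3 -0.5] w 0.0602
shift mm [ -65.9 -126.7  -19.1] turn 5.5
```

```bash
python3 -m handwheel '[[[0.05,-0.125,-0.26,-0.019,11],[0.04,-0.125,-0.26,-0.019,11],[0.04,-0.125,-0.26,-0.019,11],[0.04,-0.125,-0.26,-0.019,11],[0.04,-0.125,-0.26,-0.019,11],[0.04,-0.125,-0.26,-0.019,11],[0.04,-0.125,-0.26,-0.019,11],[0.04,-0.125,-0.26,-0.019,11],[0.04,-0.125,-0.26,-0.019,11],[0.04,-0.125,-0.26,-0.019,11]]]' 8;  python3 - <<'E'
from h import *
snap('wrist','w7')
E
python3 go.py .5253 .0348 .138 167.3
```

```text
t: 9.47
eef_pos: [0.5249, 0.0348, 0.2336]
ee_rot: [3.139, 0.003, 2.922]
force: [-0.4, 0.4, -0.2]
width: 0.0399
t 9.5167 pos [0.5249 0.0355 0.2339] rot [179.85   0.22 167.5 ] F [ 0.   0.8 -0.5] w 0.0402
shift mm [-0.2 -0.8 95.9] turn 0.2
```

View pics/w7.png

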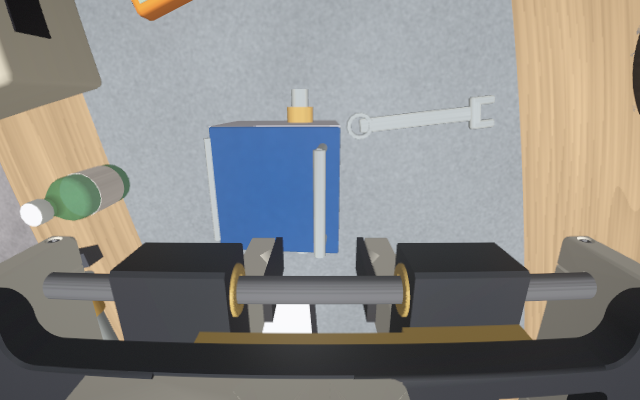

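The bar runs from (320,150) to (320,257), centred between the jaws and parallel to them. Descending.

```bash
python3 -m handwheel '[[[0.04,0,0,0.04,0],[0.04,0,0,0.075,0],[0.04,0,0,0.096,0],[0.04,0,0,0.096,0],[0.04,0,0,0.096,0],[0.0,0,0,0.096,0],[0.0,0,0,0.096,0],[0.0,0,0,0.096,0],[0.0,0,0,0.096,0],[0.0,0,0,0.096,0],[0.0,0,0,0.096,0],[0.0,0,0,0.096,0],[0.0,0,0,0.096,0]]]' 8;  python3 - <<'E'
from h import *
snap('scene','s8',(250,110,400,240),5)
E
python3 go.py .5253 .0348 .138 167.3
```

```text
t: 10.6
eef_pos: [0.5255, 0.0357, 0.1381]
ee_rot: [3.139, 0.004, 2.923]
force: [0.2, 0.3, 2.0]
width: 0.0095
t 10.65 pos [0.5255 0.0357 0.1381] rot [179.83   0.25 167.5 ] F [-0.1  1.8  0.5] w 0.0096
shift mm [ 0.  -0.9  0.1] turn 0.2
```

View pics/s8.png

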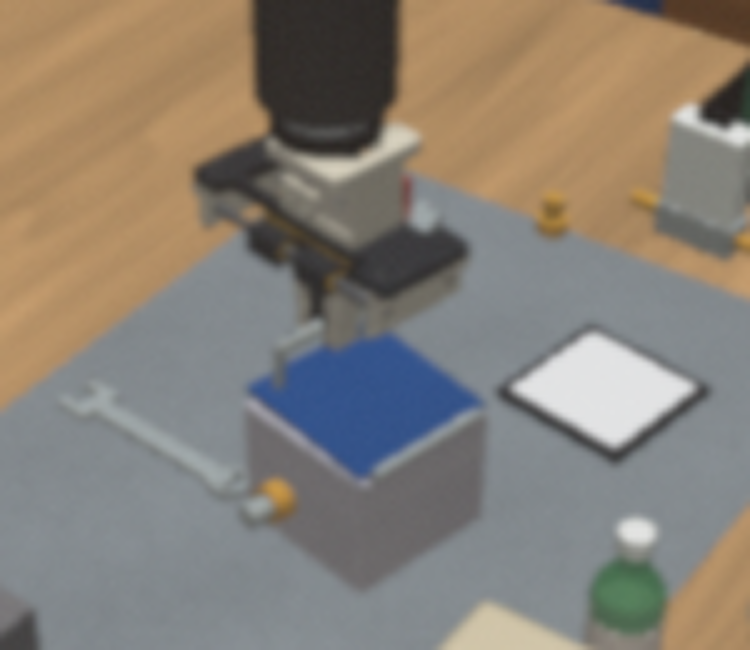

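Bar is gripped (9.5 mm). Computing the arc: radius 112.4 mm, from 26° up to 107°.

```bash
python3 -c "
import numpy as np
p=np.radians(np.linspace(26,107,19));r=112.4
print([(round(-r*(np.cos(p[0])-np.cos(a))),round(-r*(np.sin(a)-np.sin(p[0])))) for a in p[1:]])"
```

```text
[(-4, -8), (-9, -15), (-14, -22), (-20, -29), (-27, -35), (-33, -40), (-41, -46), (-48, -50), (-56, -54), (-64, -57), (-73, -60), (-82, -61), (-90, -63), (-99, -63), (-108, -63), (-117, -62), (-125, -60), (-134, -58)]
```

```bash
python3 -m handwheel '[[[0,-0.004,0,-0.008,0],[0,-0.009,0,-0.015,0],[0,-0.014,0,-0.022,0],[0,-0.020,0,-0.029,0],[0,-0.027,0,-0.035,0],[0,-0.033,0,-0.040,0],[0,-0.041,0,-0.046,0],[0,-0.048,0,-0.050,0],[0,-0.056,0,-0.054,0],[0,-0.056,0,-0.054,0]]]'
python3 - <<'E'
from h import *
snap('scene','s9',(250,110,400,240),5)
E
python3 go.py .5253 .0348 .138 167.3
```

```text
t: 11.48
eef_pos: [0.5816, 0.0229, 0.1944]
ee_rot: [3.139, 0.006, 2.924]
force: [-3.0, 0.0, 8.1]
width: 0.0097
t 11.5333 pos [0.5814 0.0229 0.1943] rot [179.85   0.36 167.5 ] F [-2.6  0.2  7.8] w 0.0093
shift mm [57.7 -0.7 56. ] turn 0.2
```

View pics/s9.png

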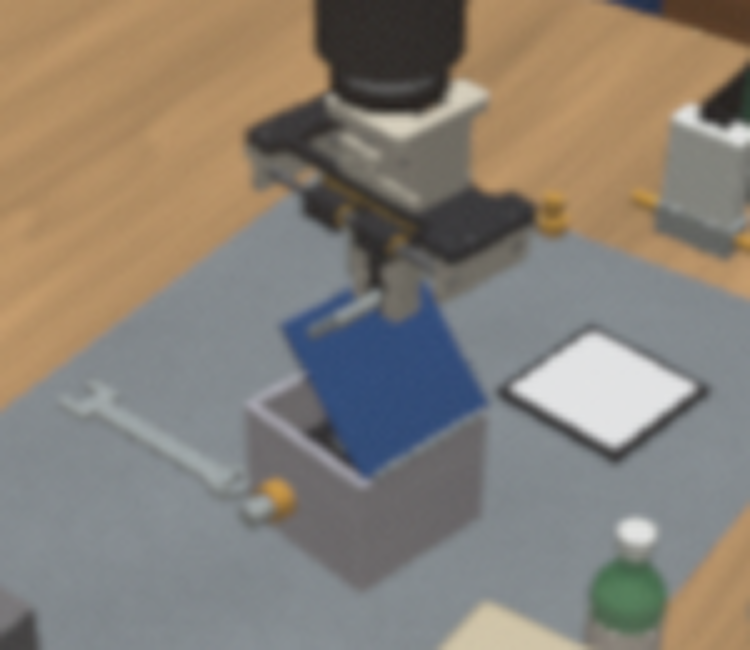

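The flap is about half open and following the hand. Residual force is 8 N outward, so the arc was slightly tight. I'll continue 2 mm higher.

```bash
python3 -m handwheel '[[[0,-0.008,0,-0.005,0],[0,-0.017,0,-0.008,0],[0,-0.026,0,-0.009,0],[0,-0.034,0,-0.011,0],[0,-0.043,0,-0.011,0],[0,-0.052,0,-0.011,0],[0,-0.061,0,-0.010,0],[0,-0.069,0,-0.008,0],[0,-0.078,0,-0.006,0],[0,-0.078,0,-0.006,0],[0,-0.078,0,-0.006,0]]]'
python3 - <<'E'
from h import *
snap('scene','s10',(250,110,400,240),5)
E
python3 go.py .5253 .0348 .138 167.3
```

```text
t: 12.45
eef_pos: [0.6586, 0.0056, 0.2007]
ee_rot: [3.139, 0.008, 2.923]
force: [1.3, -2.0, 0.7]
width: 0.0095
t 12.5 pos [0.6582 0.0057 0.2009] rot [179.85   0.43 167.49] F [ 0.9 -2.5  0. ] w 0.0095
shift mm [136.5  -0.5  61.9] turn 0.2
```

View pics/s10.png

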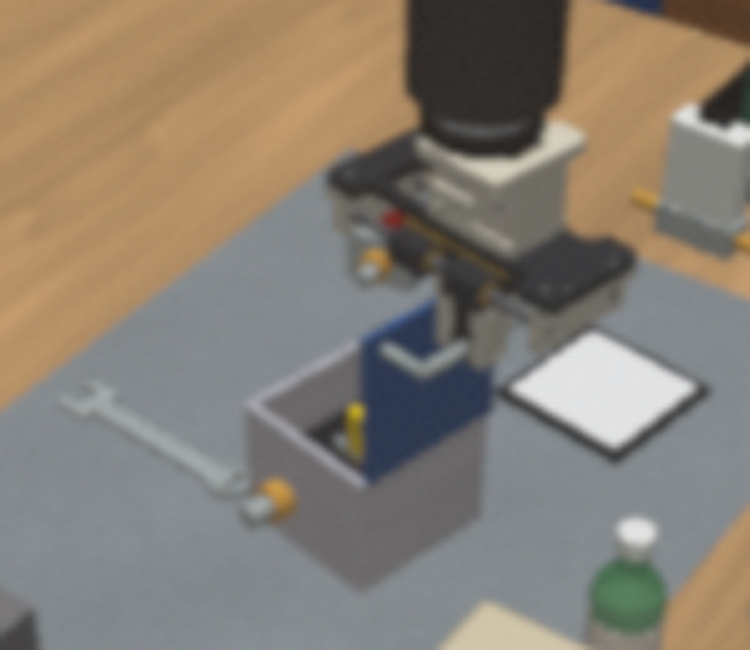

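The flap stands near vertical and the yellow tab is visible. I'll open just a little and lift straight off.

```bash
python3 -m handwheel '[[[0.017,0,0,0,0],[0.017,0,0,0,0],[0.017,0,0,0,0],[0.017,0,0,-0.01,0],[0.017,0,0,-0.03,0],[0.017,0,0,-0.05,0],[0.017,0,0,-0.08,0],[0.017,0,0,-0.1,0],[0.017,0,0,-0.1,0],[0.017,0,0,-0.1,0]]]'
python3 - <<'E'
from h import *
snap('scene','s11',(250,110,400,240),5)
snap('top','t11',(260,150,360,250),6)
E
python3 go.py .45 .05 .30 77.3
```

```text
t: 13.33
eef_pos: [0.6579, 0.0059, 0.3033]
ee_rot: [3.137, 0.011, 2.923]
force: [-0.6, -0.1, -0.2]
width: 0.0171
t 13.4333 pos [0.6569 0.0058 0.3007] rot [179.83   0.39 167.49] F [0.4 0.1 0.7] w 0.0173
shift mm [211.6  -1.7  -0.7] turn 90.2
```

View pics/s11.png

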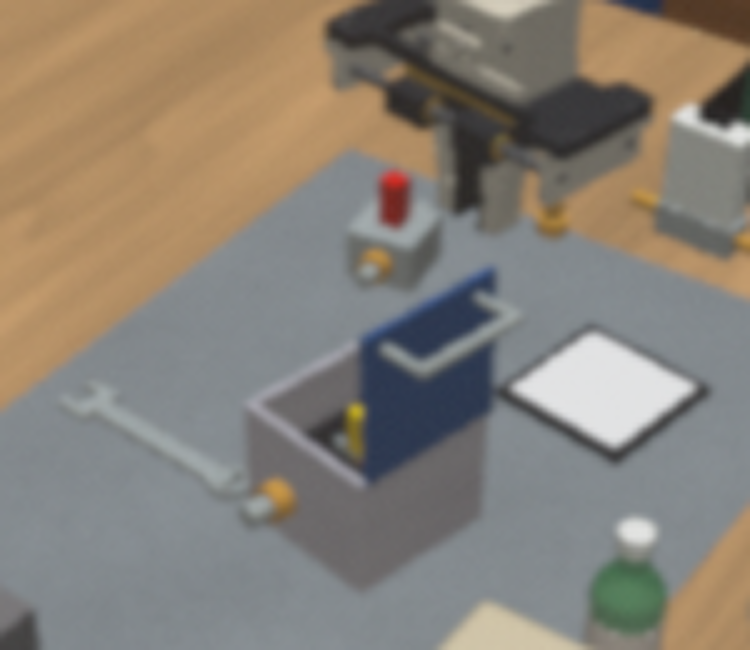

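View pics/t11.png

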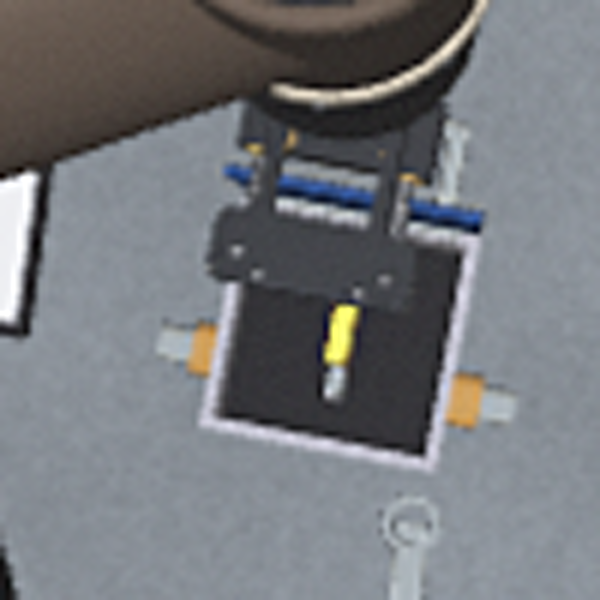

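The flap stands vertical on its own and red is still in its block. The tab is at about (316.8,205.5) in top. Turning 90° above the housing.

```bash
python3 go.py .5653 .0258 .26 77.3; python3 -m handwheel '[[[0.04,0.094,0,0,90],[0.04,0.094,0,0,90],[0.04,0.094,0,0,90],[0.04,0.094,0,0,90],[0.04,0.094,0,0,90],[0.04,0.094,0,0,90],[0.04,0.094,0,0,90],[0.04,0.094,0,0,90],[0.04,0.094,0,0,90],[0.04,0.094,0,0,90],[0.04,0.094,0,0,90],[0.04,0.094,0,0,90],[0.04,0.094,0,0.04,90],[0.04,0.094,0,0.04,90],[0.04,0.094,0,0.04,90],[0.04,0.094,0,0.04,90]]]' 30
python3 - <<'E'
from h import *
snap('wrist','w12')
E
python3 go.py .5653 .0258 .26 77.3
```

```text
t 13.4333 pos [0.6569 0.0058 0.3007] rot [179.83   0.39 167.49] F [0.4 0.1 0.7] w 0.0173
shift mm [94.1 -0.4 40.1] turn 90.2
t: 14.77
eef_pos: [0.5657, 0.0261, 0.2608]
ee_rot: [3.135, -0.002, 1.355]
force: [0.2, -0.0, 0.6]
width: 0.0399
t 14.8167 pos [0.5661 0.0262 0.2614] rot [ 1.7954e+02 -1.6000e-01  7.7630e+01] F [ 0.  -0.4  0.2] w 0.04
shift mm [-0.6 -0.7  1.4] turn 0.3
```

View pics/w12.png

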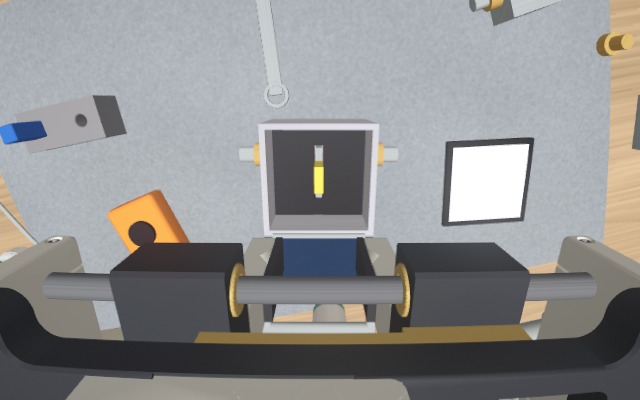

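Run:
```python
from h import *
im=cv2.imread('pics/w12_raw.png');s=arm.get_state();C=cam('wrist',s)
m,c=blobs(im,(22,150,100),(35,255,255),10,(290,130,345,220));k=c[0];x,y,w,h=cv2.boundingRect(k);print(x,y,w,h,cv2.minAreaRect(k))
hs=cv2.cvtColor(im,cv2.COLOR_BGR2HSV);print(hs[y-1:y+h+1,319].tolist())
for z in(.092,): print(plane(C,(x+w/2-.5,y-.5),z),plane(C,(x+w/2-.5,y+h-.5),z))
# panel
m,c=blobs(im,(0,0,225),(180,30,255),500,(430,130,540,230));P=np.array([plane(C,p,.0085) for p in cv2.boxPoints(cv2.minAreaRect(c[0]))]);print('panel',P.mean(0),np.linalg.norm(P-np.roll(P,1,0),axis=1))
print(arm.get_state()['q'])
```

```text
315 162 8 5 ((318.5, 164.0), (4.0, 7.0), 90.0)
[[24, 96, 176], [24, 155, 170], [24, 154, 171], [25, 155, 171], [25, 156, 172], [25, 156, 173], [28, 142, 245]]
[0.54725379 0.03014838 0.092     ] [0.55244141 0.02899803 0.092     ]
panel [0.64157335 0.24892747 0.0085    ] [0.10720867 0.10868211 0.11065016 0.11736527]
[ 0.39315776  0.15438351 -0.18473298  0.00242004 -1.2235059  -2.18069393]
```

Run:
```python
from h import *
im=cv2.imread('pics/w12_raw.png');s=arm.get_state();C=cam('wrist',s)
m,c=blobs(im,(22,100,200),(35,255,255),10,(290,130,345,220));k=c[0];x,y,w,h=cv2.boundingRect(k);print(x,y,w,h,cv2.minAreaRect(k))
a=plane(C,(x+w/2-.5,y-.5),.092);b=plane(C,(x+w/2-.5,y+h-.5),.092);print(a,b,np.linalg.norm(a-b),'mid',(a+b)/2)
# lateral at ends
for r in (y+3,y+h//2,y+h-4):
    xs=np.where(m[r,290:345])[0]+290;print(r,xs.min(),xs.max(),plane(C,((xs.min()+xs.max())/2,r),.092))
```

```text
314 167 9 27 ((318.0, 180.0), (26.0, 8.0), 90.0)
[0.55232759 0.02848507 0.092     ] [0.58117923 0.0220728  0.092     ] 0.02955561140601423 mid [0.56675341 0.02527894 0.092     ]
170 314 322 [0.55598642 0.02767197 0.092     ]
180 314 322 [0.56657057 0.02531973 0.092     ]
190 315 322 [0.57747185 0.02344721 0.092     ]
```

Tab top measures 29.6 mm long (30 expected), with its middle at (0.5667,0.0253). Descending over it.

```bash
python3 go.py .5667 .0253 .060 77.5; python3 -m handwheel '[[[0.04,-0.001,0,0.04,0],[0.04,-0.001,0,0.08,0],[0.04,-0.001,0,0.11,0],[0.04,-0.001,0,0.14,0],[0.04,-0.001,0,0.17,0],[0.04,-0.001,0,0.19,0],[0.04,-0.001,0.001,0.202,0],[0.04,-0.001,0.001,0.202,0],[0.04,-0.001,0.001,0.202,0]]]';python3 go.py .5667 .0253 .060 77.5
```

```text
t 14.8167 pos [0.5661 0.0262 0.2614] rot [ 1.7954e+02 -1.6000e-01  7.7630e+01] F [ 0.  -0.4  0.2] w 0.04
shift mm [ -1.3  -0.8 201.4] turn 0.1
t: 15.57
eef_pos: [0.5695, 0.0254, 0.0603]
ee_rot: [3.133, -0.003, 1.356]
force: [0.2, -0.1, 0.6]
width: 0.0404
t 15.5667 pos [0.5695 0.0254 0.0603] rot [ 1.7951e+02 -1.5000e-01  7.7700e+01] F [ 0.2 -0.1  0.6] w 0.0404
shift mm [-0.7 -2.7  0.2] turn 0.2
```

```bash
python3 -m handwheel '[[[0.04,-0.0007,-0.0027,0,0],[0.0,-0.0007,-0.0027,0,0],[0.0,-0.0007,-0.0027,0,0],[0.0,-0.0007,-0.0027,0,0],[0.0,-0.0007,-0.0027,0,0],[0.0,-0.0007,-0.0027,0,0],[0.0,-0.0007,-0.0027,0,0],[0.0,-0.0007,-0.0027,0,0],[0.0,-0.0007,-0.0027,0,0],[0.0,-0.0007,-0.0027,0,0],[0.0,-0.0007,-0.0027,0,0]]]' 35;python3 go.py .5667 .0253 .060 77.5
python3 - <<'E'
from h import *
snap('scene','s13',(250,110,400,240),5)
E
```

```text
t: 16.48
eef_pos: [0.5668, 0.0253, 0.0605]
ee_rot: [3.133, -0.003, 1.356]
force: [-1.4, 1.5, 5.9]
width: 0.0101
t 16.4833 pos [0.5668 0.0253 0.0605] rot [ 1.7949e+02 -1.6000e-01  7.7710e+01] F [-1.4  1.5  5.9] w 0.0101
shift mm [-0.  -0.1  0.5] turn 0.2
```

View pics/s13.png

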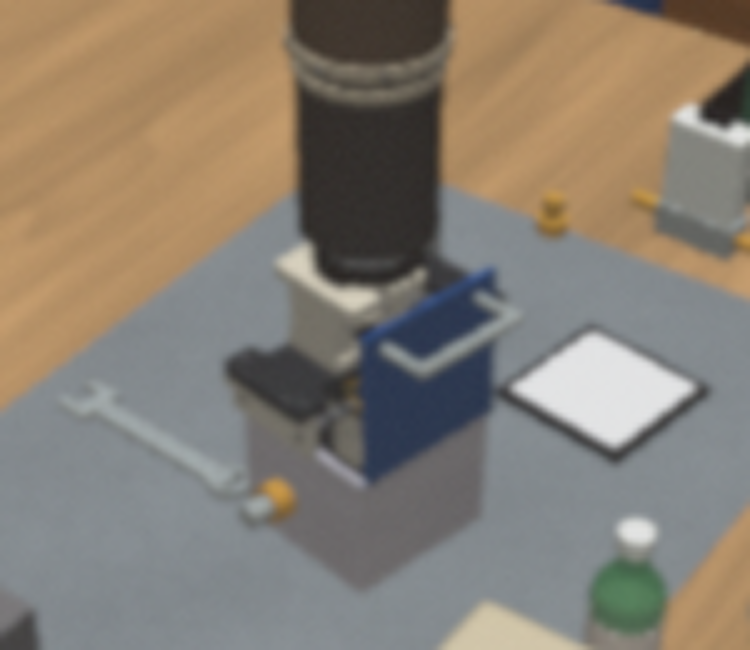

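Tab gripped (10.1 mm), flap untouched. Drawing straight up.

```bash
python3 go.py .5668 .0253 .24 77.7; python3 -m handwheel '[[[0,0,0,-0.01,0],[0,0,0,-0.02,0],[0,0,0.0003,-0.03,0],[0,0,0.0005,-0.045,0],[0,0,0.0005,-0.065,0],[0,0,0.001,-0.09,0],[0,0,0.001,-0.12,0],[0,0,0.0015,-0.15,0],[0,0,0.0015,-0.18,0],[0,0,0.0015,-0.18,0],[0,0,0.0015,-0.18,0]]]';python3 - <<'E'
from h import *
snap('scene','s14',(250,90,400,220),5)
E
python3 go.py .640 .2465 .21 77.5
```

```text
t 16.5333 pos [0.5669 0.0254 0.0605] rot [ 1.7949e+02 -1.6000e-01  7.7710e+01] F [-1.5  1.4  6.1] w 0.0097
shift mm [   0.4    1.6 -179.4] turn 0.0
t: 17.45
eef_pos: [0.5676, 0.0252, 0.2436]
ee_rot: [3.128, -0.006, 1.356]
force: [-0.4, -0.5, -1.9]
width: 0.0096
t 17.5 pos [0.5666 0.025  0.2417] rot [179.4   -0.25  77.7 ] F [-0.5 -0.8 -1.5] w 0.0096
shift mm [231.9  24.2  33. ] turn 0.2
```

View pics/s14.png

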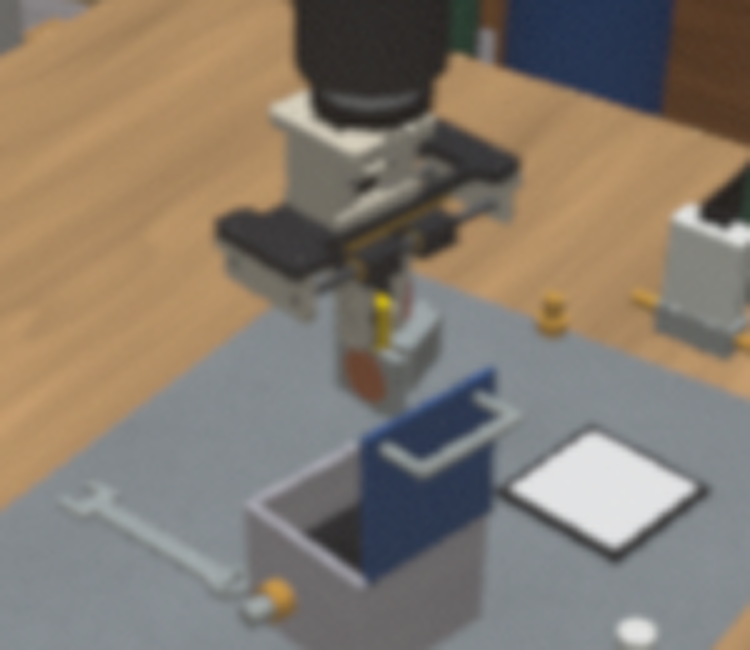

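The plate is out and hangs upright from the tab. It is below the flap's top height, so I'll move sideways first and then over the panel.

```bash
python3 go.py .640 .247 .172 77.5; python3 -m handwheel '[[[0,0.03,0,0,0],[0,0.06,0,0,0],[0,0.09,0,0,0],[0,0.12,0,0,0],[0,0.15,0.006,0.01,0],[0,0.18,0.012,0.03,0],[0,0.205,0.018,0.045,0],[0,0.225,0.024,0.06,0],[0,0.232,0.025,0.069,0],[0,0.232,0.025,0.069,0],[0,0.232,0.025,0.069,0],[0,0.232,0.025,0.069,0],[0,0.232,0.025,0.069,0],[0,0.232,0.025,0.069,0]]]'; python3 go.py .640 .247 .172 77.5
python3 - <<'E'
from h import *
snap('scene','s15',(250,90,410,220),5)
snap('top','t15',(200,140,360,280),5)
snap('wrist','w15')
E
```

```text
t 17.5 pos [0.5666 0.025  0.2417] rot [179.4   -0.25  77.7 ] F [-0.5 -0.8 -1.5] w 0.0096
shift mm [232.2  23.7  71. ] turn 0.2
t: 18.67
eef_pos: [0.6414, 0.2458, 0.1755]
ee_rot: [3.13, -0.006, 1.355]
force: [0.4, 0.0, -1.8]
width: 0.0093
t 18.6667 pos [0.6414 0.2458 0.1755] rot [179.33  -0.32  77.66] F [ 0.4  0.  -1.8] w 0.0093
shift mm [ 0.9 -1.6  3.5] turn 0.2
```

View pics/s15.png

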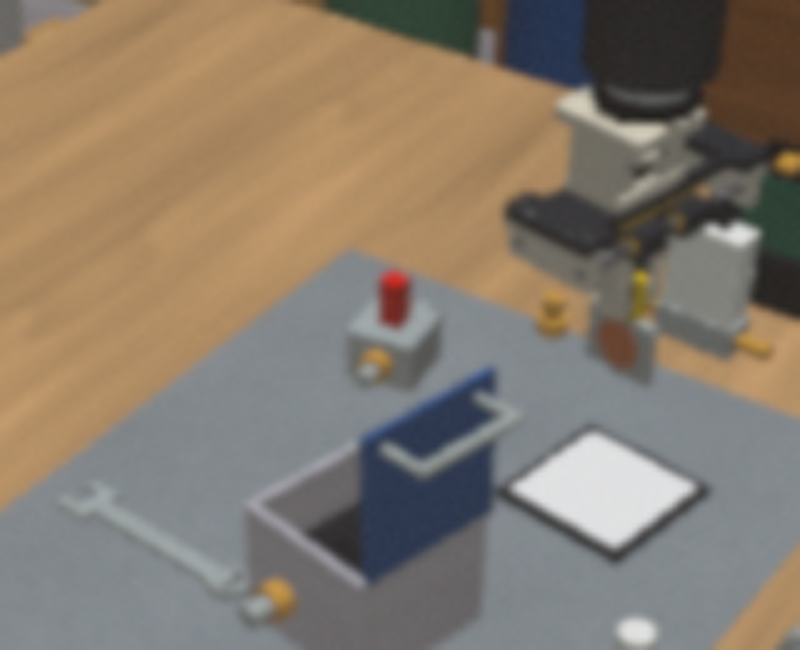

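View pics/t15.png

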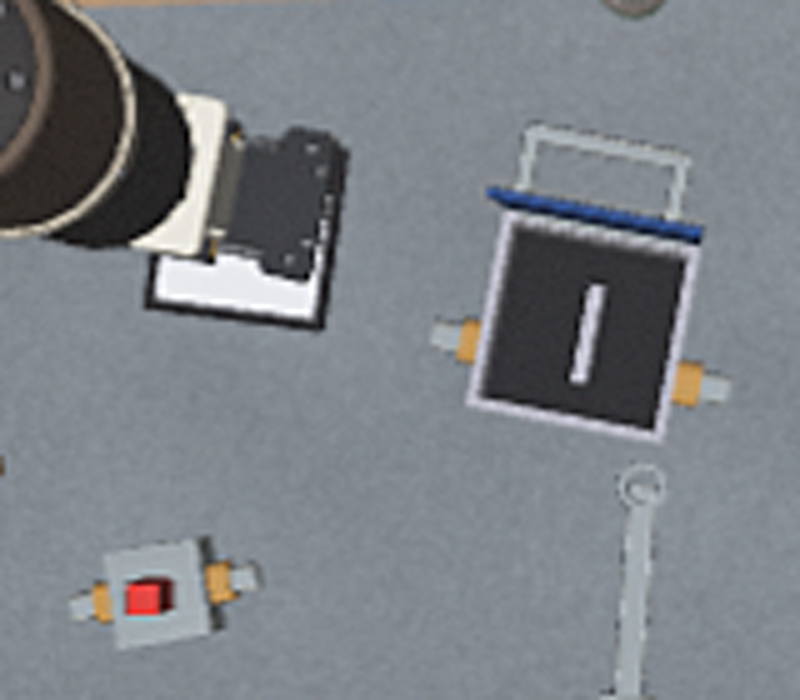

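View pics/w15.png

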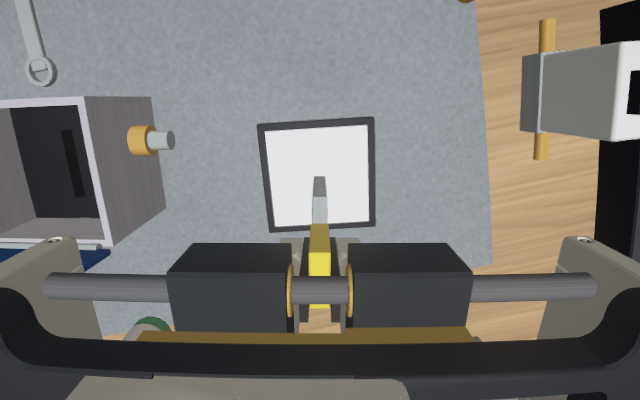

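The plate is upright over the panel, the flap vertical and the red pin in its block. Settling, then a numeric check.

```bash
python3 -m handwheel '[[[0,0,-0.001,0.003,0],[0,0,-0.001,0.003,0],[0,0,-0.001,0.003,0],[0,0,-0.001,0.003,0],[0,0,-0.001,0.003,0],[0,0,-0.001,0.003,0],[0,0,-0.001,0.003,0],[0,0,-0.001,0.003,0]]]'
python3 - <<'E'
from h import *
im=cv2.imread('pics/w15_raw.png')
s=arm.get_state();print(s['t'],s['eef_pos'],s['qd'].max(),s['width'])
C=cam('wrist',s);P=np.array([plane(C,p,.0085) for p in[(263,129),(370,122),(370,226),(272,229)]]);print('panel mid',P.mean(0),np.linalg.norm(P-np.roll(P,1,0),axis=1))
s,si=snap('scene','s16');S=cam('scene')
st,ti=snap('top','t16');T=cam('top')
# copper disc centre in scene onto the tool's vertical: compare with expected
m,c=blobs(si,(3,80,60),(14,200,200),10,(365,145,385,170))
for k in c[:2]:print('disc px',np.mean(k[:,0],0),cv2.contourArea(k))
print('expected disc px (centre -18mm)',proj(S,s['eef_pos']+[0,0,-.0115-.018]))
# red pin top
m,c=blobs(ti,(0,120,180),(12,255,255),8,(215,245,245,275));ut=np.mean(c[0][:,0],0)
m,c=blobs(si,(0,170,170),(8,255,255),4,(320,140,340,156));us=np.mean(c[0][:,0],0)
print('red top from top at .089',plane(T,ut,.089)); X,r=tri((T,ut),(S,us));print(X,r)
# flap top edge: midpoints via tri of corners
f=lambda x,y:(200+(x+.5)/5-.5,140+(y+.5)/5-.5);g=lambda x,y:(250+(x+.5)/5-.5,90+(y+.5)/5-.5)
for t,q in [((494,192),(493,371)),((700,232),(363,440))]: print('flap corner',tri((T,f(*t)),(S,g(*q))))
for t,q in [((534,131),(517,412)),((684,160),(422,472))]: print('bar end',tri((T,f(*t)),(S,g(*q))))
E
```

```text
t: 19.48
eef_pos: [0.6404, 0.2463, 0.1719]
ee_rot: [3.13, -0.005, 1.356]
force: [-0.3, 0.0, -1.7]
width: 0.01
19.4833 [0.64037097 0.24633013 0.17190534] 0.0010161215203768178 0.010042862653662886
panel mid [0.63904399 0.24707982 0.0085    ] [0.10787637 0.10679472 0.11141793 0.10765222]
disc px [372.90909091 158.63636364] 41.0
expected disc px (centre -18mm) [373.69505127 158.82082789]Traceback (most recent call last):
  File "<stdin>", line 13, in <module>
IndexError: list index out of range
```

Run:
```python
from h import *
si=cv2.imread('pics/s16_raw.png');ti=cv2.imread('pics/t16_raw.png');S=cam('scene');T=cam('top')
f=lambda x,y:(200+(x+.5)/5-.5,140+(y+.5)/5-.5);g=lambda x,y:(250+(x+.5)/5-.5,90+(y+.5)/5-.5)
print('red top',tri((T,f(142,598)),(S,g(396,279))), plane(T,f(142,598),.089))
for t,q in [((494,192),(493,371)),((700,232),(363,440))]: print('flap corner',tri((T,f(*t)),(S,g(*q))))
for t,q in [((534,131),(517,412)),((684,160),(422,472))]: print('bar end',tri((T,f(*t)),(S,g(*q))))
```

```text
red top (array([0.40825817, 0.29668571, 0.08828281]), [0.14756855922585616, 0.10896713683331431]) [0.4079533  0.29623301 0.089     ]
flap corner (array([0.63410852, 0.06841981, 0.2190835 ]), [0.3767412407949844, 0.3123090176994039])
flap corner (array([ 0.60852234, -0.04363982,  0.22012829]), [0.0630182661691877, 0.05450133990296026])
bar end (array([0.66733916, 0.04587065, 0.21340484]), [0.14859454936593217, 0.1263271442547762])
bar end (array([ 0.64914132, -0.03643564,  0.20852323]), [0.13736418904645867, 0.12076514571601851])
```

All checks agree: red pin top is at z 0.088 (0.089 if home), and the flap top edge is above the hinge at z 0.22. Handing in.

```bash
python3 -c "
from station import arm
print(arm.job_done()); print(arm.get_state()['t'])"
```

```text
the job is handed in; nothing more can be done
None
the job is handed in; nothing more can be done
```

I handed the job in at about 19.6 s of the 72 s. The red pin was in the shut-off block, the flap open, and the filter plate held over the light panel. `job_done` reports no verdict, so the figures below are my own last measurements.

- **Red pin:** its top measured z = 0.088 m (0.089 m if fully home). It stood within about 2 mm of the bore's axis and looked upright.
- **Flap:** I carried it up by the bar and released it. It stood about vertical (roughly 1.5 rad), with its top edge at z = 0.22 m and above the hinge, and it did not move while I drew the plate out.
- **Filter plate:** it was still gripped by the tab at 10.0 mm opening, hanging upright, with joint speeds near zero. By the tool pose its centre was about 1–2 mm from the panel's middle and about 152 mm above it. The copper disc appeared within 1 pixel of where that puts it.
- **Bystanders:** I did not measure their positions again at the end. I touched none of them on purpose. The last pictures showed the wrench, union and controller undisturbed. The blue pin, meter, bottle, driver and jar were only partly in view or out of view in the late pictures.

**Disagreements:**
- The top and wrist cameras differed by 1–2 mm on the bore and panel positions.
- There was a brief outward force of about 8 N half-way through the flap arc, so I took the rest of the arc 2 mm higher.
- My first colour mask for the red pin's top in the scene picture found nothing. I took that check from pixels I read off the enlarged pictures instead.

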